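# Lock the indexing turntable with its bar

## Task

Lock the small turntable on the bench: push its upright brass post round with the fingertips, either way, until the slot across the disc lines up with the locking bar, then push the bar by its red head through the slot and into the keeper beyond, until the head is right up against the guide. Only push: do not grip, lift or force any part of the lock, and do not disturb the tape measure, tin and marker beside it. Finish with the hand clear.

Things in the scene. Friction and masses are not known exactly. Their poses are not given: they have to be found in the camera images.
- lock_base: Green base of the lock, fixed to the bench. Origin on the bench top (z = 0) straight below the turntable's axis; +y is the way the bar is pushed, z up. The plate under the turntable is 112 mm wide, 10 mm thick. A steel rail 30 mm wide, from y = -241 to -49 mm, carries the bar: top 23 mm above the bench, low side lips to 28 mm.
- guide (a point): Middle of the rear end of the guide, y = -92 mm in lock_base, 30 mm above the bench, where the bar enters. The guide (two green cheeks, a steel strap over the bar) is 46 mm wide, runs on to y = -49 mm and is 44 mm high, screw heads 48 mm. The head of the bar stops against it.
- keeper (a point): Middle of the near mouth of the keeper, beyond the turntable, y = 47 mm in lock_base, 30 mm above the bench. A strapped passage like the guide: 48 mm wide, 23 mm long, 44 mm high, screw heads 48 mm. The bar's nose ends in it.
- turntable (a joint): Turntable angle (rad), counter-clockwise from above, stops +-2.2. At 0 the slot is square across the bar's path and the post on the keeper side (+y of lock_base). Slot in line with the bar at +1.571 (post at -x of lock_base) and equally at -1.571 (post at +x). Starts between -1.0 and 1.0. Takes about 4 N at the post and stays where it is left.
- turntable_centre (a point): Centre of the turntable's top face, on its axis, 40 mm above the bench. Aluminium disc, 84 mm across; a slot 18 mm wide and 18 mm deep runs right across its middle, flared to 24 mm at its mouths. The point's x axis runs along the slot; the post stands on its +y axis.
- post (a point): Point on the axis of the upright brass post on the disc, 30 mm from the disc's axis, square to the slot; the point is 68 mm above the bench. Round rod of 14 mm diameter (17 mm at its foot), from the disc's top at 40 mm to 95 mm above the bench.
- lock_bar: Loose steel bar, 14 x 14 x 172 mm, about 0.3 kg, tapered nose. Origin: centre of the rear face of its red head, the face to push, 47 mm above the bench; +y to the nose. Head 36 mm wide, 12 mm thick, 31 to 63 mm above the bench. Slides with 1 to 4 N. Origin in lock_base: y = -0.230 to -0.218 at the start, -0.104 home. The nose finds the slot if that is lined up within about 0.1 rad.
- tape_measure: Yellow pocket tape measure standing loose on the bench beside the lock, 37 x 80 x 62 mm; origin at the centre of its underside. To be left alone.
- screw_tin: Green and white striped round tin with a metal lid, 70 mm diameter, 62 mm high, standing loose near the rail; origin at the centre of its underside. To be left alone.
- marker: Dark blue marker pen, 134 mm long, 18 mm thick, lying loose near the rail; origin at its middle, on the bench. To be left alone.
There are look-alikes about, which are no part of the job. There is more than one size of the lock_bar; the job needs the larger.

How it is judged:
By the outcome, as a careful person would: the job done as asked, in the order asked, and still so for the second after the job is handed in, with the robot touching nothing.
It also fails if it takes over 54 s, if anything falls off the work surface, if the arm or the gripper's body presses on something with over 40 N, if the wrist force passes 120 N, or if a joint passes its speed limit or range.

## Robot

A 7-joint arm with a two-finger parallel gripper is mounted at the origin on a cart in front of the work surface, level with it; the furniture and walls round the work are solid. World frame = base frame: x ahead of the robot, y to its left, z up, the work surface at z = 0. Lengths are in m, angles in rad, forces in N, time in s.
With the tool pointing down it reaches from about 0.425 to 0.875 m from the base axis. Payload 4.7 kg.
Tool frame: the origin (TCP) lies where the fingers leave the gripper's body, on its centre line; the fingertips stand 70 mm ahead of it and the grasp point (between the pads) lies 51 mm ahead of it; z points along the fingers, y is the line along which they close (so a half turn about z gives the same grasp; the last joint's range is limited). The gripper opens to 87 mm and grips with 3 to 60 N. Pads are 19 mm wide; open, the fingers measure 117 mm over their backs; the gripper's body (75 mm by 190 mm) begins 51 mm behind the grasp point.
Start: joints at [1.22, 0.321, -0.07, 1.45, 0.023, 1.371, -0.057], TCP at [0.232, -0.607, 0.292] pointing down, gripper open.
Joint ranges: [-2.86, 2.86], [-0.3, 2.09], [-1.38, 1.24], [0.06, 2.45], [-1.56, 4.7], [0.09, 2.05], [-2.69, 2.69]. Speed limits (rad/s): [2.57, 2.57, 3.14, 3.14, 3.14, 3.14, 3.14].

## Interface

Orientations are given as a rotation vector (axis times angle).
In Python, from bench import ctrl gives the robot as it stands.
- The arm moves only by the tool drive_tool, never from a script. Its argument "motion" is a list of rows, each a list of 3 entries, a list of its own where there are three numbers: the shift along the tool's x, y, z in cm, then the turn, a rotation vector about the tool's x, y, z in degrees, then the opening, from -1 (shut) to 1 (fully open). In form: [[[x, y, z], [ax, ay, az], claw], ...]. A call has 1 to 12 rows; each row shifts and turns the commanded pose from where the row before left it, along the tool's axes as they then stand; what a row does not reach is not made up. A row lasts 1/8 s, in which the tool goes at most 62.5 mm and 10.7 degrees, less where a joint would pass 70% of its speed; a pose out of reach is approached as far as the arm can. A call with a gripper value outside its range is refused whole. The fingers move at their own pace and stop on an object; "force" is the grip in N (left out, the last holds). Time passes only in rows, so rows that do not move let the fingers close. It gives the time, the measured TCP pose, the force, the opening and the grip force at its end, in the units of the state.
- ctrl.get_state(): the state, without advancing time (a new reading comes with each control period).
- ctrl.get_image(name): name is "scene" or "top" or "wrist"; returns the picture (420x560x3 uint8, red, green, blue); there is no depth.
- ctrl.calibration(name): a dict with "K" (3x3 intrinsics, pixels), "distortion" ([k1, k2, p1, p2, k3] as OpenCV has them; the pictures are not rectified), "origin" and "attitude" of the camera in the world; the wrist camera has in their place "tool_from_camera" (4x4, takes a point from camera to tool coordinates, whose origin is the TCP and whose axes are the flange's). Camera axes: x right, y up, looking along -z (the intrinsics and any distortion apply to the point x, -y, -z); pixel columns grow to the right and rows downward; lengths in m; the calibration is good to about 2 mm. A picture is of the moment at which its call begins: read the wrist's pose just before it. calibration takes no time and is no camera call.
- ctrl.close_job(): hands the job in; it is judged then, once.
The state is a dict: "time": time; "joint_positions": joint angles; "qd": joint speeds; "joint_torque": joint torques, N m; "position": TCP position; "tool_rot": TCP orientation; "ft_force": force on the tool from outside, world axes, zero at the start; "torque": the same for the moment, N m; "grip_width": opening from 0.0 (shut) to 1.0 (fully open); "grip_force": force on a finger pad.
Only numpy, scipy, OpenCV 4.12 (cv2) and the standard library are available. Lean on these libraries where they do the work, as an engineer would, in place of code of your own. Each camera call takes 0.05 s, during which the arm holds its last target. There are 200 camera calls.

## Working session

There is one attempt and no reset: what is moved stays moved. The work goes in short steps, Python scripts to look and compute and a tool call to move; the robot and the scene stay as the last step left them, time stands still between calls to the robot, and variables do not carry over. Pictures are saved under pics/ and viewed, at most 10 in all, crops included, and the job is handed in when it is done.

Besides the shell and the picture viewer there is one more tool, called after "Emit:" as name(argument=value, ...) on one line, values as JSON. drive_tool: Moves the arm, as the interface text tells. Its arguments: {"type":"object","properties":{"motion":{"type":"array","items":{"type":"array"}},"force":{"type":"number"}},"required":["motion"]}

```bash
mkdir -p pics; ls
python3 - <<'E'
from bench import ctrl
import cv2
s=ctrl.get_state();print(s)
for n in("scene","top"):
    cv2.imwrite(f"pics/{n}0.png",ctrl.get_image(n)[:,:,::-1]);print(n,ctrl.calibration(n))
print(ctrl.calibration("wrist"))
E
```

```text
pics
{'time': 0.0, 'joint_positions': array([ 1.22013632,  0.32184452, -0.07009737,  1.45164698,  0.02258908,
        1.3708035 , -0.05690927]), 'qd': array([3.05802101e-04, 1.16211249e-03, 7.08959423e-05, 8.75877120e-04,
       4.96471286e-04, 1.08478468e-03, 4.42277321e-04]), 'joint_torque': array([-2.88895499e-04, -4.91295254e+01, -4.04369496e-01, -3.12530100e+01,
       -6.40480220e-02,  4.38670255e-02,  2.12813875e-04]), 'position': array([ 0.23169427, -0.60686303,  0.29116158]), 'tool_rot': array([-3.08764427e+00, -5.69501092e-01,  6.72120411e-04]), 'ft_force': array([-0.38258232, -0.40280215,  0.55361144]), 'torque': array([-0.00174878,  0.00075217, -0.0441678 ]), 'grip_force': 0.0, 'grip_width': 1.0021316387699666}
scene {'K': array([[497.22779834,   0.        , 279.22143769],
       [  0.        , 497.22779834, 218.89577611],
       [  0.        ,   0.        ,   1.        ]]), 'distortion': array([-0.17585131,  0.        ,  0.        ,  0.        ,  0.        ]), 'origin': array([0.06231474, 0.36351622, 0.69139942]), 'attitude': array([ 0.4315677 , -0.86290198, -2.04051428]
[... 279 characters left out ...]
, -0.0230267 ,  1.02510566]), 'attitude': array([ 0.02690595, -0.04073457, -1.57693113])}
{'K': array([[301.14007957,   0.        , 280.55746671],
       [  0.        , 301.14007957, 210.04595554],
       [  0.        ,   0.        ,   1.        ]]), 'distortion': array([-0.03389489,  0.        ,  0.        ,  0.        ,  0.        ]), 'tool_from_camera': array([[ 9.83935895e-05,  9.64634670e-01,  2.63590487e-01,
         7.19204772e-02],
       [ 9.99999227e-01,  2.31905226e-04, -1.22196115e-03,
        -2.13696247e-03],
       [-1.23987410e-03,  2.63590403e-01, -9.64633901e-01,
        -9.23436562e-02],
       [ 0.00000000e+00,  0.00000000e+00,  0.00000000e+00,
         1.00000000e+00]])}
```

View pics/top0.png

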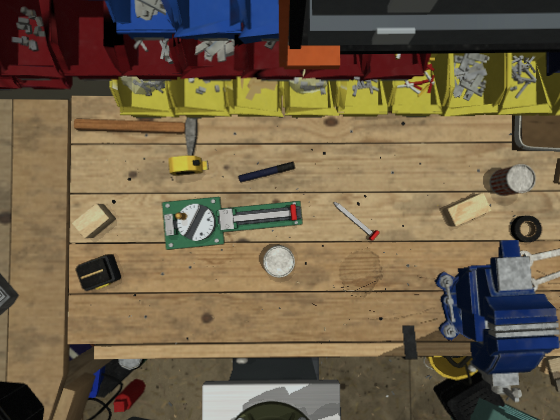

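View pics/scene0.png

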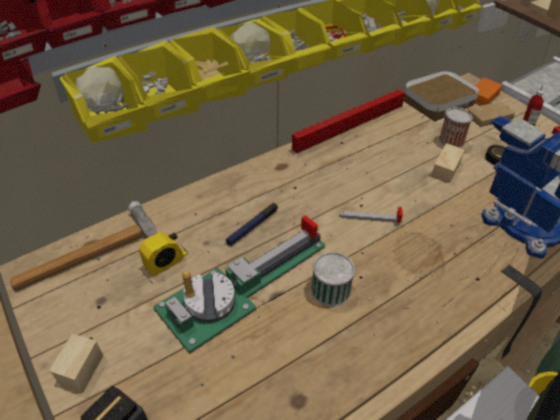

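The lock runs leftward (+y) in the top view: turntable (195,222), post (180,216), bar head (295,212). Tin at (278,262), marker (267,172), tape (187,165). The look-alikes are the small loose bar with a red head at (375,235) and the black case at (98,271), and the larger bar in the rail is the one to push. I'll check this in a close crop.

```bash
cat > h.py <<'E'
import cv2, numpy as np
from bench import ctrl
from scipy.spatial.transform import Rotation as R
F=np.diag([1,-1,-1.])
def cam(n,s=None):
    c=ctrl.calibration(n)
    if n=="wrist":
        T=c["tool_from_camera"];Rt=R.from_rotvec(s["tool_rot"]).as_matrix()
        return c["K"],c["distortion"],Rt@T[:3,:3],Rt@T[:3,3]+s["position"]
    return c["K"],c["distortion"],R.from_rotvec(c["attitude"]).as_matrix(),np.array(c["origin"])
def ray(n,px,z,s=None):
    K,d,A,o=cam(n,s)
    u=cv2.undistortPoints(np.array(px,float).reshape(-1,1,2),K,d).reshape(-1,2)
    v=np.c_[u,np.ones(len(u))]@F@A.T
    return o+v*((z-o[2])/v[:,2])[:,None]
def proj(n,P,s=None):
    K,d,A,o=cam(n,s)
    q=(np.atleast_2d(P)-o)@A@F
    return cv2.projectPoints(q,np.zeros(3),np.zeros(3),K,d)[0].reshape(-1,2)
def blob(im,lo,hi,roi):
    x0,y0,x1,y1=roi
    h=cv2.cvtColor(np.ascontiguousarray(im[y0:y1,x0:x1]),cv2.COLOR_RGB2HSV)
    m=cv2.inRange(h,np.array(lo),np.array(hi))
    cs,_=cv2.findContours(m,cv2.RETR_EXTERNAL,cv2.CHAIN_APPROX_NONE)
    c=max(cs,key=cv2.contourArea)
    return c.reshape(-1,2)+[x0,y0]
E
python3 - <<'E'
from h import *
im=cv2.imread("pics/top0.png")
cv2.imwrite("pics/topc.png",cv2.resize(im[130:290,150:350],None,fx=4,fy=3.75,interpolation=cv2.INTER_CUBIC))
im=cv2.imread("pics/scene0.png")
cv2.imwrite("pics/scenec.png",cv2.resize(im[210:360,140:340],None,fx=4,fy=4,interpolation=cv2.INTER_CUBIC))
E
```

```text
(no output)
```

View pics/topc.png

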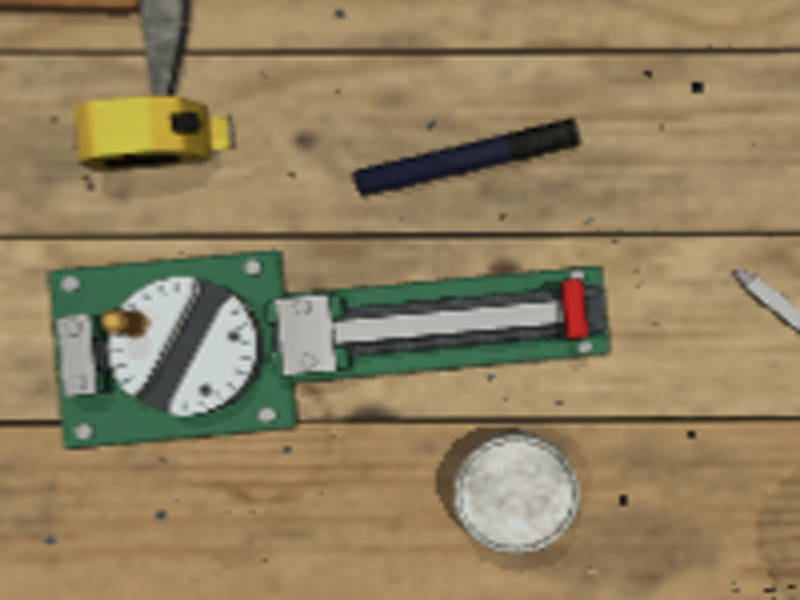

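View pics/scenec.png

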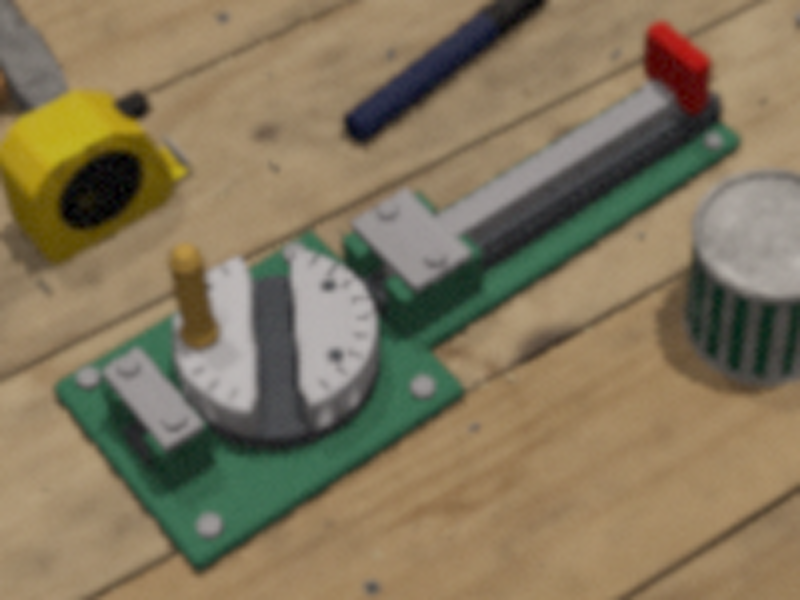

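The crops confirm the choice: the larger bar sits in the rail with its head at crop (574,308). The post top is at crop (113,321), the disc centre at (183,346), and the slot runs from (213,290) to (163,403). Next I'll measure them.

Run:
```python
from h import *
t=cv2.imread("pics/top0.png")[:,:,::-1]; s=cv2.imread("pics/scene0.png")[:,:,::-1]
def full(u,v): return [150+u/4,130+v/3.75]
c=blob(t,(0,150,100),(8,255,255),(270,190,310,230)); print("head top px",c.min(0),c.max(0))
r=cv2.boxPoints(cv2.minAreaRect(c.astype(np.float32)));H=ray("top",r,.063);print("head corners",H.round(4).tolist())
hc=H.mean(0)
# disc: white pixels + dark slot: hull of bright, low-sat region
x0,y0,x1,y1=168,195,217,245
h=cv2.cvtColor(np.ascontiguousarray(t[y0:y1,x0:x1]),cv2.COLOR_RGB2HSV)
m=cv2.inRange(h,np.array((0,0,150)),np.array((180,45,255)))
n,l,st,ce=cv2.connectedComponentsWithStats(m)
pts=np.vstack([np.argwhere(l==i)[:,::-1] for i in range(1,n) if st[i,4]>100])+[x0,y0]
(dc,rad)=cv2.minEnclosingCircle(cv2.convexHull(pts.astype(np.int32)))
print("disc px",dc,rad)
D=ray("top",[dc],.040)[0]; print("D",D, "diam",2*rad*(1.025-.04)/434)
print("disc hand",ray("top",[full(183,346)],.04)[0])
P=ray("top",[full(113,321)],.095)[0]; print("P top",P,np.linalg.norm((P-D)[:2]))
print("P scene",ray("scene",[[140+185/4,210+252/4]],.095)[0])
y=(D-hc)[:2];L=np.linalg.norm(y);y/=L;print("axis",y,np.degrees(np.arctan2(y[1],y[0])),"len",L)
sl=ray("top",[full(213,290),full(163,403)],.04);d=(sl[0]-sl[1])[:2];print("slot ang",np.degrees(np.arctan2(d[1],d[0])))
v=(P-D)[:2];print("post ang rel y",np.degrees(np.arctan2(v[1],v[0])-np.arctan2(y[1],y[0])))
for nm,q,z in(("tape",[[full(78,130),full(208,125),full(143,95),full(143,165)]],.062),("tin",[full(517,492)],.062),("marker",[full(357,183),full(577,132)],.009)): print(nm,ray("top",q,z).round(3).tolist())
# base corners at z .01
B=ray("top",[full(50,272),full(283,252),full(298,425),full(66,447),full(600,268),full(608,352)],.010);print(B.round(4).tolist(), B[:4].mean(0))
print(proj("scene",hc),R.from_rotvec(ctrl.get_state()["tool_rot"]).as_matrix().round(3).tolist())
```

```text
head top px [291 205] [296 219]
head corners [[0.5582, -0.0466, 0.063], [0.5582, -0.0577, 0.063], [0.5271, -0.0575, 0.063], [0.5271, -0.0464, 0.063]]
disc px (194.92591857910156, 222.0370330810547) 18.519550323486328
D [0.52235957 0.17034036 0.04      ] diam 0.0840633966296499
disc hand [0.52182804 0.16848393 0.04      ]
P top [0.53499215 0.19500502 0.095     ] 0.02771150895719436
P scene [0.53711801 0.19653849 0.095     ]
axis [-0.09084749  0.99586482] 95.21236471672698 len 0.22332792408671298
slot ang -22.38916957109028
post ang rel y -32.3326641496484
tape [[0.65, 0.222, 0.062], [0.652, 0.151, 0.062], [0.67, 0.187, 0.062], [0.629, 0.186, 0.062]]
tin [[0.434, -0.02, 0.062]]
marker [[0.624, 0.073, 0.009], [0.655, -0.056, 0.009]]
[[0.569, 0.2515, 0.01], [0.5808, 0.1162, 0.01], [0.4731, 0.1075, 0.01], [0.4605, 0.2417, 0.01], [0.5697, -0.0691, 0.01], [0.5172, -0.0733, 0.01]] [0.52085189 0.17923497 0.01      ]
[[310.52611848 221.72738542]] [[0.934, 0.357, -0.001], [0.357, -0.934, 0.002], [-0.0, -0.002, -1.0]]
```

Emit:
drive_tool(motion=[[[0,0,-3],[0,0,0],-1],[[0,0,-3],[0,0,0],-1],[[3,-2,0],[0,0,0],-1],[[4.5,-2.8,0],[0,0,0],-1],[[4.5,-2.8,0],[0,0,0],-1],[[4.5,-2.8,0],[0,0,0],-1],[[4.5,-2.8,0],[0,0,0],-1],[[4.5,-2.8,0],[0,0,0],-1],[[4.5,-2.8,0],[0,0,0],-1],[[4.5,-2.8,0],[0,0,0],-1],[[4.5,-2.8,0],[0,0,0],-1],[[4.5,-2.8,0],[0,0,0],-1]])

```text
time: 1.6
position: [0.5418, -0.1965, 0.3519]
tool_rot: [3.09, 0.569, -0.001]
ft_force: [0.2, 0.3, -0.3]
grip_width: 0.006
grip_force: 0.0
```

Emit:
drive_tool(motion=[[[1.2,-4.3,0],[0,0,0],-1],[[1.2,-4.3,0],[0,0,0],-1],[[1.2,-4.3,0],[0,0,0],-1],[[1.2,-4.3,0],[0,0,0],-1],[[1.2,-4.3,0],[0,0,0],-1],[[1.2,-4.3,0],[0,0,0],-1],[[1.2,-4.3,0],[0,0,0],-1],[[1.2,-4.3,0],[0,0,0],-1],[[1.2,-4.3,0],[0,0,0],-1],[[0,0,0],[0,0,-10],-1],[[0,0,0],[0,0,-10],-1],[[0,0,0],[0,0,-10],-1]])

```text
time: 3.1
position: [0.5038, 0.2022, 0.3517]
tool_rot: [-2.833, -1.359, 0.002]
ft_force: [-0.1, 0.4, 0.4]
grip_width: 0.004
grip_force: 0.0
```

Emit:
drive_tool(motion=[[[0,0,2],[0,0,-10],-1],[[0,0,2],[0,0,-10],-1],[[0,0,2],[0,0,-10],-1],[[0,0,2],[0,0,-10],-1],[[0,0,2],[0,0,-10],-1],[[0,0,2],[0,0,-10],-1],[[0,0,1],[0,0,-10],-1],[[0,0,0],[0,0,-10],-1],[[0,0,0],[0,0,-10],-1],[[0,0,0],[0,0,-10],-1],[[0,0,0],[0,0,-4],-1],[[0,0,0],[0,0,0],-1]])

```text
time: 4.6
position: [0.5038, 0.2019, 0.2218]
tool_rot: [-0.684, -3.066, 0.0]
ft_force: [0.1, -0.1, 0.9]
grip_width: 0.003
grip_force: 0.0
```

Run:
```python
from h import *
s=ctrl.get_state();im=ctrl.get_image("wrist");cv2.imwrite("pics/w1.png",im[:,:,::-1])
print(s["position"],R.from_rotvec(s["tool_rot"]).as_matrix().round(3).tolist())
Rt=R.from_rotvec(s["tool_rot"]).as_matrix()
for n,p in(("D",[.522,.169,.04]),("Ptop",[.536,.196,.095]),("tip",s["position"]+Rt@[0,0,.07])): print(n,proj("wrist",p,s))
```

```text
[0.5038372  0.20190572 0.22184777] [[-0.905, 0.425, -0.001], [0.425, 0.905, -0.0], [0.001, -0.0, -1.0]]
D [[256.6683045  238.77119073]]
Ptop [[289.56079777 264.86000674]]
tip [[278.45474358 258.1303427 ]]
```

View pics/w1.png

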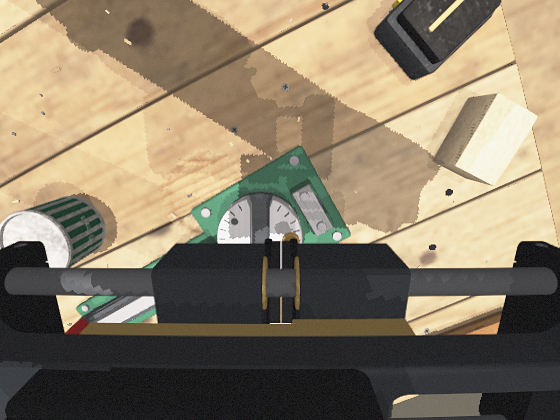

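The wrist view shows the slot running from about (262,190) to (262,240) and brass at (290,238) just behind the fingertips, which agrees with the measured positions. I'll descend beside the post.

Emit:
drive_tool(motion=[[[0,0.2,2],[0,0,0],-1],[[0,0.2,2],[0,0,0],-1],[[0,0.2,2],[0,0,0],-1],[[0,0,2],[0,0,0],-1],[[0,0,1.2],[0,0,0],-1],[[0,0,0],[0,0,0],-1],[[-0.5,0,0],[0,0,0],-1],[[-0.4,0,0],[0,0,0],-1],[[-0.3,0,0],[0,0,0],-1],[[-0.2,0,0],[0,0,0],-1],[[0,0,0],[0,0,0],-1]])

```text
time: 6.02
position: [0.5194, 0.2015, 0.1303]
tool_rot: [0.683, 3.066, -0.0]
ft_force: [-0.6, -0.3, 0.3]
grip_width: 0.006
grip_force: 0.0
```

Emit:
drive_tool(motion=[[[-0.32,0.15,0],[0,0,6],-1],[[-0.32,0.15,0],[0,0,6],-1],[[-0.32,0.15,0],[0,0,6],-1],[[-0.32,0.15,0],[0,0,6],-1],[[0,0,0],[0,0,0],-1]])

```text
time: 6.65
position: [0.5321, 0.2008, 0.1301]
tool_rot: [-1.301, -2.858, -0.001]
ft_force: [-1.8, 2.0, 0.6]
grip_width: 0.0
grip_force: 1.9
```

Emit:
drive_tool(motion=[[[-0.32,0.15,0],[0,0,6],-1],[[-0.32,0.15,0],[0,0,6],-1],[[-0.32,0.15,0],[0,0,6],-1],[[-0.32,0.15,0],[0,0,6],-1],[[-0.32,0.15,0],[0,0,6],-1],[[0,0,0],[0,0,0],-1]])

```text
time: 7.4
position: [0.5475, 0.1903, 0.1302]
tool_rot: [-1.996, -2.426, -0.003]
ft_force: [1.0, 4.3, -3.0]
grip_width: 0.003
grip_force: 2.3
```

Emit:
drive_tool(motion=[[[0.5,0,0],[0,0,0],-1],[[0.5,0,0],[0,0,0],-1],[[0,0,-4],[0,0,0],-1],[[0,0,-4],[0,0,0],-1],[[-3,0,-2],[0,0,0],-1],[[-5,0,0],[0,0,0],-1],[[-5,0,0],[0,0,0],-1],[[-3,0,0],[0,0,0],-1],[[0,0,0],[0,0,0],-1]])

```text
time: 8.52
position: [0.576, 0.0379, 0.23]
tool_rot: [2.006, 2.416, -0.003]
ft_force: [0.7, 1.3, -0.3]
grip_width: 0.01
grip_force: 0.0
```

Run:
```python
from h import *
import pickle
s=ctrl.get_state();im=ctrl.get_image("wrist");cv2.imwrite("pics/w2.png",im[:,:,::-1]);pickle.dump(s,open("s2.p","wb"))
print(s["position"])
for n,p in(("D",[.522,.169,.04]),("Ptop",[.552,.172,.095])): print(n,proj("wrist",p,s))
```

```text
[0.57597698 0.03794572 0.23000251]
D [[247.35716063  49.30914109]]
Ptop [[283.0023027   33.36409443]]
```

View pics/w2.png

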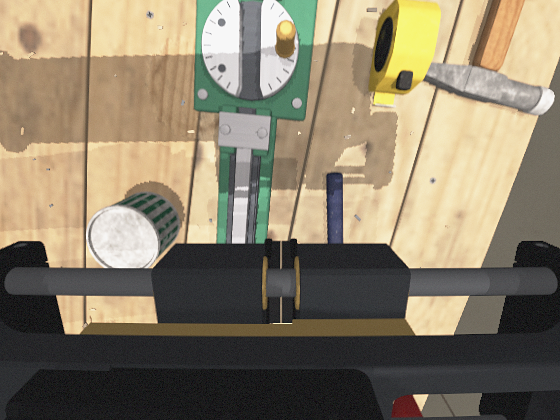

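The disc is at (250,48), post top at (285,30), slot roughly vertical around x=250 and the bar below at (242,200), nearly in line with the slot. I'll compare the slot and bar lines.

Run:
```python
from h import *
import pickle
s=pickle.load(open("s2.p","rb"));g=cv2.cvtColor(cv2.imread("pics/w2.png"),cv2.COLOR_BGR2GRAY).astype(float)
g=cv2.GaussianBlur(g,(3,3),0)
def edges(rows,a,b,c,rise):
    L=[];Rr=[]
    for r in rows:
        d=np.diff(g[r])*rise
        L.append((a+np.argmin(d[a:b])+.5,r));Rr.append((b+np.argmax(d[b:c])+.5,r))
    return np.array(L),np.array(Rr)
def line(p,z):
    w=ray("wrist",p,z,s)[:,:2]
    f=cv2.fitLine(w.astype(np.float32),cv2.DIST_HUBER,0,.001,.001).ravel()
    d=f[:2]*np.sign(f[1]);return f[2:],np.degrees(np.arctan2(d[1],d[0]))
def off(c,a,p):
    t=np.radians(a);n=np.array([np.sin(t),-np.cos(t)]);return (np.array(p)-c)@n
L,Rr=edges(range(14,88,2),232,250,270,1)
print(L[::6,0],Rr[::6,0])
for e in(L,Rr):print("slot",line(e,.04))
l1,l2=line(L,.04),line(Rr,.04);print("slot width",off(l1[0],l1[1],l2[0]))
L,Rr=edges(range(152,225,3),226,243,258,-1)
print(L[::6,0],Rr[::6,0])
for e in(L,Rr):print("bar",line(e,.037))
b1,b2=line(L,.037),line(Rr,.037);print("bar width",off(b1[0],b1[1],b2[0]))
# disc centre vs bar line
D=ray("wrist",[[250,48]],.04,s)[0];print(D,ray("wrist",[[286,27]],.095,s)[0])
```

```text
[239.5 239.5 238.5 238.5 238.5 238.5 241.5] [260.5 260.5 260.5 260.5 259.5 259.5 259.5]
slot (array([0.5135088 , 0.17704768], dtype=float32), np.float32(97.55719))
slot (array([0.5312819 , 0.18030646], dtype=float32), np.float32(98.543144))
slot width 0.018047297
[236.5 235.5 234.5 233.5 232.5] [250.5 249.5 248.5 246.5 245.5]
bar (array([0.5285556 , 0.04342017], dtype=float32), np.float32(95.44834))
bar (array([0.5415502 , 0.04878262], dtype=float32), np.float32(95.11202))
bar width 0.013445095
[0.52405728 0.17042458 0.04      ] [0.55326401 0.17624494 0.095     ]
```

The widths check out at 18.0 mm for the slot and 13.4 mm for the bar. The slot is 2.7° (0.047 rad) off the bar, which is within tolerance. Next is the bar head.

Emit:
drive_tool(motion=[[[-3,-1.3,0],[0,0,0],-1],[[-3,-1.3,0],[0,0,0],-1],[[-3,-1.3,0],[0,0,0],-1],[[-3,-1.3,0],[0,0,5.3],-1],[[0,0,2.5],[0,0,0],-1],[[0,0,2.5],[0,0,0],-1],[[0,0,0],[0,0,0],-1]])

```text
time: 9.45
position: [0.5459, -0.0852, 0.1785]
tool_rot: [-2.109, -2.324, 0.003]
ft_force: [-0.3, -0.9, -0.7]
grip_width: 0.007
grip_force: 0.0
```

Run:
```python
from h import *
s=ctrl.get_state();im=ctrl.get_image("wrist");cv2.imwrite("pics/w3.png",im[:,:,::-1])
Rt=R.from_rotvec(s["tool_rot"]).as_matrix();print(s["position"],Rt.round(3).tolist())
print("head proj",proj("wrist",[[.544,-.0577,.063],[.544,-.0577,.031]],s))
c=blob(im,(0,150,80),(8,255,255),(180,100,380,300));print(c.min(0),c.max(0))
```

```text
[ 0.54585813 -0.08516996  0.17851666] [[-0.097, 0.995, -0.004], [0.995, 0.097, 0.001], [0.002, -0.004, -1.0]]
head proj [[283.21290402 195.92792254]
 [282.99011599 187.29081986]]
[260 172] [309 193]
```

View pics/w3.png

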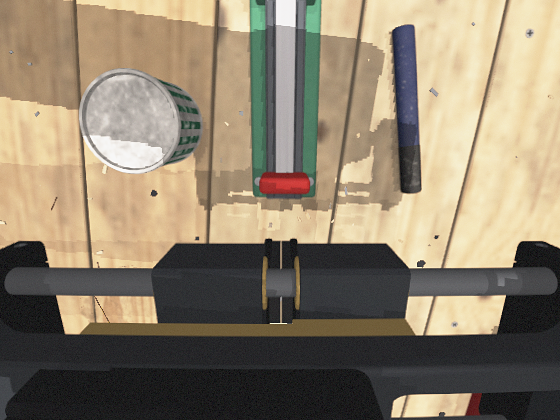

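The head is at (260–309, 172–193), centred on the fingers with the way down clear. Descend and push in stages.

Emit:
drive_tool(motion=[[[0,0,2],[0,0,0],-1],[[0,0,2],[0,0,0],-1],[[0,0,2],[0,0,0],-1],[[0,0,1],[0,0,0],-1],[[0.8,0,0],[0,0,0],-1],[[0.8,0,0],[0,0,0],-1],[[0.8,0,0],[0,0,0],-1],[[0.8,0,0],[0,0,0],-1],[[0.8,0,0],[0,0,0],-1],[[0.8,0,0],[0,0,0],-1]])

```text
time: 10.75
position: [0.5431, -0.0383, 0.1109]
tool_rot: [2.109, 2.325, -0.0]
ft_force: [0.6, -5.1, 3.3]
grip_width: 0.004
grip_force: 2.1
```

Emit:
drive_tool(motion=[[[0.6,0,0],[0,0,0],-1],[[0.6,0,0],[0,0,0],-1],[[0.6,0,0],[0,0,0],-1],[[0.6,0,0],[0,0,0],-1],[[0.6,0,0],[0,0,0],-1]])

```text
time: 11.38
position: [0.5396, -0.0079, 0.1102]
tool_rot: [2.11, 2.327, -0.0]
ft_force: [-0.4, -4.6, 4.0]
grip_width: 0.003
grip_force: 2.1
```

Emit:
drive_tool(motion=[[[0.6,0,0],[0,0,0],-1],[[0.6,0,0],[0,0,0],-1],[[0.6,0,0],[0,0,0],-1],[[0.6,0,0],[0,0,0],-1],[[0.6,0,0],[0,0,0],-1]])

```text
time: 12.0
position: [0.5367, 0.022, 0.1102]
tool_rot: [2.11, 2.327, -0.0]
ft_force: [1.7, -3.9, 3.6]
grip_width: 0.003
grip_force: 2.1
```

Emit:
drive_tool(motion=[[[0.5,0,0],[0,0,0],-1],[[0.5,0,0],[0,0,0],-1],[[0.5,0,0],[0,0,0],-1],[[0.5,0,0],[0,0,0],-1],[[0.5,0,0],[0,0,0],-1]])

```text
time: 12.62
position: [0.5343, 0.0467, 0.1102]
tool_rot: [2.11, 2.327, -0.0]
ft_force: [0.3, -4.1, 3.2]
grip_width: 0.004
grip_force: 2.4
```

Emit:
drive_tool(motion=[[[0.3,0,0],[0,0,0],-1],[[0.3,0,0],[0,0,0],-1],[[0.2,0,0],[0,0,0],-1],[[0,0,0],[0,0,0],-1]])

```text
time: 13.12
position: [0.5336, 0.0546, 0.1103]
tool_rot: [2.11, 2.327, 0.0]
ft_force: [0.8, -4.0, 3.2]
grip_width: 0.005
grip_force: 2.2
```

Emit:
drive_tool(motion=[[[0.1,0,0],[0,0,0],-1],[[0.1,0,0],[0,0,0],-1],[[0.1,0,0],[0,0,0],-1],[[0,0,0],[0,0,0],-1]])

```text
time: 13.62
position: [0.5336, 0.055, 0.1103]
tool_rot: [2.111, 2.324, -0.004]
ft_force: [2.2, -9.2, 4.0]
grip_width: 0.007
grip_force: 4.6
```

The force jumped to 9 N and the advance stopped at the expected y of about 0.055. Backing off to check.

Emit:
drive_tool(motion=[[[-0.5,0,0],[0,0,0],-1],[[-3,0,0],[0,0,0],-1],[[-4,0,-2],[0,0,0],-1],[[-3,0,-4],[0,0,0],-1],[[0,0,-4],[0,0,0],-1],[[0,0,-2],[0,0,0],-1],[[0,0,0],[0,0,0],-1]])

```text
time: 14.5
position: [0.5439, -0.0453, 0.231]
tool_rot: [2.108, 2.329, 0.004]
ft_force: [0.3, 1.0, -0.0]
grip_width: 0.006
grip_force: 0.0
```

Run:
```python
from h import *
s=ctrl.get_state();im=ctrl.get_image("wrist");print(s["position"])
t=ctrl.get_image("top")
a=cv2.resize(im[:240,100:460],(720,480),interpolation=cv2.INTER_CUBIC)
cv2.imwrite("pics/w4.png",a[:,:,::-1])
c=blob(im,(0,150,80),(8,255,255),(180,20,380,230));print(c.min(0),c.max(0))
y=c.max(0)[1];print("rear top edge",ray("wrist",[[c[:,0].mean(),y]],.063,s),"bottom rear",ray("wrist",[[c[:,0].mean(),y]],.031,s))
```

```text
[ 0.54394372 -0.04526237  0.23102763]
[258  63] [301  82]
rear top edge [[0.53190894 0.06407293 0.063     ]] bottom rear [[0.53145987 0.06846194 0.031     ]]
```

View pics/w4.png

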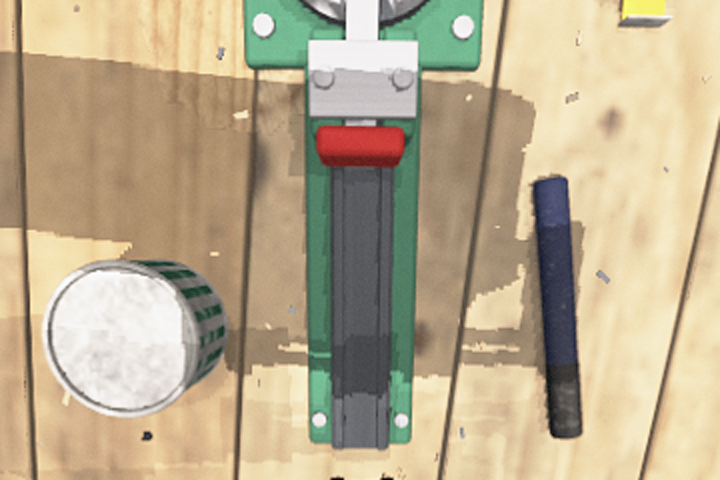

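Run:
```python
from h import *
s=ctrl.get_state()
f=lambda u,v:[100+u/2,v/2]
a=np.array([-.0925,.9957])
def Y(u,v,z): return float(ray("wrist",[f(u,v)],z,s)[0,:2]@a)
r=Y(360,448,.028)
r2=Y(360,448,.023)
for n,u,v,z in(("head front top",360,126,.063),("head rear top",360,156,.063),("head rear bot",360,166,.031),("strap rear",362,117,.044),("strap front",362,40,.044),("cheek rear?",412,126,.044),("plate edge",280,69,.010)):
    y=Y(u,v,z);print(n,round((y-r)*1e3-241,1),round((y-r2)*1e3-241,1))
t=ctrl.get_image("top");h=t[195:245,160:310]
cv2.imwrite("pics/t5.png",cv2.resize(h[:,:,::-1],(800,267),interpolation=cv2.INTER_CUBIC))
```

```text
head front top -96.2 -94.6
head rear top -107.3 -105.7
head rear bot -106.7 -105.1
strap rear -89.0 -87.3
strap front -59.5 -57.9
cheek rear? -92.3 -90.7
plate edge -61.3 -59.7
```

View pics/t5.png

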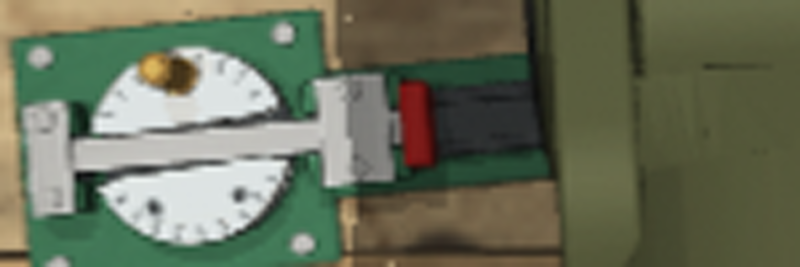

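The bar runs through the slot into the keeper, with the head at or within 2 mm of the guide. I'll touch it again to confirm it is fully home.

Emit:
drive_tool(motion=[[[0,0,4],[0,0,0],-1],[[0,0,4],[0,0,0],-1],[[2,0,4],[0,0,0],-1],[[3,0,0],[0,0,0],-1],[[2.5,0,0],[0,0,0],-1],[[1.5,0,0],[0,0,0],-1],[[0.6,0,0],[0,0,0],-1],[[0,0,0],[0,0,0],-1]])

```text
time: 15.65
position: [0.534, 0.0482, 0.11]
tool_rot: [-2.11, -2.327, 0.001]
ft_force: [-1.2, -0.1, 0.3]
grip_width: 0.004
grip_force: 0.0
```

Emit:
drive_tool(motion=[[[0.2,0,0],[0,0,0],-1],[[0.2,0,0],[0,0,0],-1],[[0.2,0,0],[0,0,0],-1],[[0,0,0],[0,0,0],-1]])

```text
time: 16.15
position: [0.5335, 0.0545, 0.1103]
tool_rot: [2.11, 2.327, -0.0]
ft_force: [-0.4, 0.1, 0.3]
grip_width: 0.006
grip_force: 0.0
```

Emit:
drive_tool(motion=[[[0.1,0,0],[0,0,0],-1],[[0.1,0,0],[0,0,0],-1],[[0.1,0,0],[0,0,0],-1],[[0.1,0,0],[0,0,0],-1],[[0,0,0],[0,0,0],-1]])

```text
time: 16.77
position: [0.5336, 0.0551, 0.1104]
tool_rot: [2.111, 2.322, -0.005]
ft_force: [-0.2, -7.8, 1.9]
grip_width: 0.0
grip_force: 4.0
```

Emit:
drive_tool(motion=[[[0.2,0,0],[0,0,0],-1],[[0.2,0,0],[0,0,0],-1],[[0,0,0],[0,0,0],-1]])

```text
time: 17.15
position: [0.5336, 0.0555, 0.1105]
tool_rot: [2.111, 2.318, -0.01]
ft_force: [0.1, -14.2, 3.9]
grip_width: 0.006
grip_force: 7.4
```

The stop is firm: it moved only 0.4 mm at 14 N, with the fingers flexing, so the head is against the guide. Retreating clear.

Emit:
drive_tool(motion=[[[-1,0,0],[0,0,0],-1],[[-3,0,0],[0,0,0],-1],[[-4,0,-2],[0,0,0],-1],[[-3,0,-4],[0,0,0],-1],[[-4,0,-5],[0,0,0],-1],[[-4,0,-3],[0,0,0],-1],[[-5,0,0],[0,0,0],-1],[[-5,0,0],[0,0,0],-1],[[0,0,0],[0,0,0],-1],[[0,0,0],[0,0,0],-1]])

```text
time: 18.4
position: [0.5612, -0.2238, 0.2486]
tool_rot: [-2.108, -2.327, -0.003]
ft_force: [-0.2, 0.5, -0.4]
grip_width: 0.005
grip_force: 0.0
```

Run:
```python
from h import *
t=ctrl.get_image("top");s=ctrl.get_state();print(s["position"],s["ft_force"])
c=blob(t,(0,150,80),(8,255,255),(215,190,270,240));r=cv2.boxPoints(cv2.minAreaRect(c.astype(np.float32)));H=ray("top",r,.063);print(H.round(4).tolist(),H.mean(0))
a=cv2.imread("pics/top0.png")[:,:,::-1]
for n,(x0,y0,x1,y1) in dict(tape=(165,150,210,178),tin=(258,243,298,282),marker=(235,160,298,184)).items():
    print(n,cv2.phaseCorrelate(cv2.cvtColor(np.ascontiguousarray(a[y0:y1,x0:x1]),6).astype(float),cv2.cvtColor(np.ascontiguousarray(t[y0:y1,x0:x1]),6).astype(float)))
```

```text
[ 0.56135061 -0.22301844  0.24885312] [-0.94051967 -0.22648198 -0.04831875]
[[0.5479, 0.0775, 0.063], [0.5478, 0.0664, 0.063], [0.5146, 0.0665, 0.063], [0.5147, 0.0775, 0.063]] [0.53123362 0.07198236 0.063     ]
tape ((0.5240394907403818, 0.03260902166566915), 0.9996024149161459)
tin ((0.144709133878564, -0.07228487667652317), 0.8787971858163083)
marker ((-0.010154381873853424, -0.0024914442599186515), 0.9889729304232312)
```

```bash
python3 -c "
from bench import ctrl
print(ctrl.close_job())"
```

```text
the job is handed in; nothing more can be done
None
```

The job is handed in at about 18 s: the post was pushed round to line up the slot, and the bar was pushed through it into the keeper until the head stopped firmly against the guide. The hand is clear; the tape measure, tin and marker were not touched.

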